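Present a shaft collar to the flat of a stirrer drive

TASK

Fold the guard of the stirrer drive fully back to its stop. Then, leaving the loose collar where it rests, turn the drive shaft (its flat can be felt between the fingers) until the flat faces the same way as the collar's thumbscrew; after that lift the collar straight up the shaft and finish while holding it level, halfway up the flat, with the thumbscrew pointing squarely at the flat, so that a colleague could tighten it. Do not let go at the end, and leave the things standing round about where they are.

Things in the scene. Friction and masses are not known exactly. Their poses are not given: they have to be found in the camera images.
- stirrer: Stirrer drive, fixed white housing 200 mm deep (x), 170 wide (y), deck 50 mm high, back wall up to 122 mm high 86 to 100 mm behind the shaft. Origin: at table level under the axis of the upright shaft; x points to the back wall, away from the front with the dial, z up. A boss 28 mm across rises from the deck to 76 mm above the table, round the foot of the shaft. Yaw varies by 0.25 rad.
- guard (a joint): White guard panel, 130 mm wide, 5 thick, over the shaft, on a stiff hinge along the stirrer's y at the top of the back wall: 0 = shut (level), grows as the front edge swings up and back (rad), stop at 1.92. Starts at 0 to 0.25, stays where it is left; the hinge resists with about 0.22 N m plus the guard's weight (0.12 kg).
- guard_bar (a point): Middle of the guard's pull bar: round steel bar 10 mm thick, 90 mm long along the stirrer's y, 160 mm from the hinge axis and 4 mm above its plane when shut, then about 134 mm above the table, ahead of the shaft. 37 mm gap between the bar and the panel's edge for a finger.
- guard_hinge (a point): Middle of the guard's hinge axis, 91 mm behind the shaft axis and 130 mm above the table. The axis runs along the stirrer's y.
- shaft_top (a point): Centre of the shaft's top end, on its axis, 119 mm above the table. The shaft stands upright in the stirrer, turns about its axis with light friction (0.03 N m) and stays where it is left; it can turn 3.1 rad either way from the flat facing the stirrer's front. At the start the flat faces 0.45 to 1.5 rad anticlockwise (seen from above) of the thumbscrew. Turns with the shaft.
- shaft_flat (a point): Middle of the flat on the steel shaft. The shaft is 16 mm across; its upper 23 mm have one flat, cut 4 mm deep (12 mm from the flat to the far side), below that it is round. The flat's middle is 107.5 mm above the table, 4 mm off the shaft axis. Turns with the shaft; the flat faces along its -x.
- collar_center (a point): Centre of the collar: loose dark steel ring, 40 mm outside, 20 mm bore, 14 mm high, about 70 g, round the shaft and resting on the boss (centre 83 mm above the table at the start, shaft top 36 mm higher). z is its axis; its thumbscrew sticks out along its -x, towards the stirrer's front within 0.25 rad.
- screw_tip (a point): Outer end of the collar's thumbscrew, 36 mm from the collar's centre along its -x; the head is 12 mm across, the shank 6 mm.
- vial_center (a point): Centre of a small dark vial with a white cap, 33 mm across, 73 mm high, standing to the right of the stirrer. Bystander.
- bottle_center (a point): Centre of a brown bottle with a blue cap, 47 mm across, 98 mm high, standing to the left of the stirrer. Bystander.
- marker_center (a point): Centre of a marker pen lying left in front of the stirrer, 128 mm long, 16 mm thick. Bystander.

How it is judged:
By the outcome, as a careful person would: the job done as asked, in the order asked, and still so for the second after the job is handed in, while the arm keeps its last pose, push and grip.
It also fails if it takes over 61 s, if anything falls off the work surface, if the arm or the gripper's body presses on something with over 40 N, if the wrist force passes 120 N, or if a joint passes its speed limit or range.

ROBOT

A 7-joint arm with a two-finger parallel gripper is mounted at the origin on a cart in front of the work surface, level with it; the furniture and walls round the work are solid. World frame = base frame: x ahead of the robot, y to its left, z up, the work surface at z = 0. Lengths are in m, angles in degrees, forces in N, time in s.
With the tool pointing down it reaches from about 0.425 to 1.025 m from the base axis. Payload 9.4 kg.
Tool frame: the origin (TCP) lies on the mounting face of the last link; the fingertips stand manip.tips_ahead ahead of it and the grasp point (between the pads) lies 167 mm ahead of it (manip.tips_ahead is the distance from the TCP to the fingertips, in m); z points along the fingers, y is the direction in which the jaws open and shut (so a half turn about z gives the same grasp; the last joint's range is limited). The gripper opens to 93 mm and grips with 3 to 60 N. Pads are 15 mm wide; open, the fingers measure 128 mm over their backs; the gripper's body (75 mm by 188 mm) begins 65 mm behind the grasp point.
Start: joints at [62.298, 34.337, -0.143, 91.639, 0.103, 54.024, -4.572], TCP at [0.287, -0.666, 0.405] pointing down, gripper open.
Joint ranges: [-147.43, 147.43], [-19.82, 112.94], [-74.19, 73.91], [6.32, 146.72], [-59.91, 239.91], [6.04, 106.73], [-150.56, 150.56]. Speed limits (degrees/s): [127.2, 127.2, 172.46, 172.46, 180, 180, 180].

INTERFACE

Orientations are given as a 3x3 rotation matrix whose columns are the frame's x, y, z axes.
In Python, from plant import manip gives the robot as it stands.
- The arm moves only by the shell command python3 -m inch 'ROWS' [FORCE]. ROWS is JSON, a list that holds one entry, the list of rows, each a list of 7 numbers: the turn, a rotation vector about the tool's x, y, z in degrees, then the shift along the tool's x, y, z in mm, then the opening, from 0 (shut) to 1 (fully open). A call has 1 to 5 rows; each row is the pose to reach, as a shift and turn from the pose commanded when the call began, along the tool's axes at that moment; what a row does not reach only later rows make up. A row lasts 1/8 s, in which the tool goes at most 62.5 mm and 10.7 degrees, less where a joint would pass 70% of its speed; a pose out of reach is approached as far as the arm can. A call with a gripper value outside its range is refused whole. The fingers move at their own pace and stop on an object; FORCE is the grip in N (left out, the last holds). Time passes only in rows, so rows that repeat a pose let the fingers close. It gives the time, the measured TCP pose, the force and the opening at its end, in the units of the state.
- manip.sense(): the state, without advancing time (a new reading comes with each control period).
- manip.read_camera(name): name is "scene" or "side" or "wrist"; returns a dict with "image" (384x512x3 uint8, red, green, blue), "fx", "fy", "cx", "cy" (pixels), "R" (3x3) and "t" (3): a world point X has camera coordinates R X + t. Camera axes: x right, y down, z forward; pixel columns grow to the right and rows downward; lengths in m; the calibration is good to about 2 mm. A picture is of the moment at which its call begins. There is no depth.
- manip.close_job(): hands the job in, once; it reports no verdict.
Trained networks look in a picture, given as the dict that the camera call returned (one of the last four; its "shot" number tells which), for a name from the list of things; names that differ only in an ending like _2 or _b are one class to them, and where a whole thing is asked for, a point or a joint stands for the part that bears it (a point fixed in the world has none). Each returns a list of dicts, best first, with "confidence" (0 to 1); they miss things now and then, are a little off and sometimes report something else, mostly with a low value. They report only what shows in the picture. A call takes as long as a camera call.
- manip.look_for(label, picture): "rect" ([left, top, right, bottom] in pixels, round what is visible of it).
- manip.mark_of(label, picture): "uv" ([column, row] in pixels: a listed point, or the origin of a listed thing).
The state is a dict: "time_s": time; "q": joint angles; "dq": joint speeds; "joint_efforts": joint torques, N m; "ee_pos": TCP position; "eef_rot": TCP orientation; "contact_force": force on the tool from outside, world axes, zero at the start; "wrist_torque": the same for the moment, N m; "width": finger opening in m.
Only numpy, scipy, OpenCV 4.12 (cv2) and the standard library are available. Lean on these libraries where they do the work, as an engineer would, in place of code of your own. Each camera call takes 0.05 s, during which the arm holds its last target.

## Working session

There is one attempt and no reset: what is moved stays moved. The work goes in short steps, Python scripts to look and compute and a shell command to move; the robot and the scene stay as the last step left them, time stands still between calls to the robot, and variables do not carry over. Pictures are saved under pics/ and viewed, and the job is handed in when it is done.

```bash
ls -la; mkdir -p pics
cat > h.py <<'E'
import numpy as np, cv2
from plant import manip
def snap(name,fn=None):
    p=manip.read_camera(name)
    if fn: cv2.imwrite('pics/'+fn+'.png',cv2.cvtColor(p['image'],cv2.COLOR_RGB2BGR))
    return p
def P(p):
    K=np.array([[p['fx'],0,p['cx']],[0,p['fy'],p['cy']],[0,0,1]])
    return K@np.c_[np.array(p['R']),np.array(p['t'])]
def tri(ps,uvs):
    A=[]
    for p,uv in zip(ps,uvs):
        M=P(p); A+= [uv[0]*M[2]-M[0], uv[1]*M[2]-M[1]]
    A=np.array(A); X=np.linalg.lstsq(A[:,:3],-A[:,3],rcond=None)[0]
    return X
def proj(p,X):
    x=P(p)@np.r_[X,1]; return x[:2]/x[2]
def ray_z(p,uv,z):
    M=P(p); A=np.array([uv[0]*M[2]-M[0], uv[1]*M[2]-M[1]])
    return np.r_[np.linalg.solve(A[:,:2],-(A[:,3]+A[:,2]*z)),z]
E
python3 - <<'E'
from h import *
print(manip.sense(), manip.tips_ahead)
ps={n:snap(n,n+'0') for n in ('scene','side','wrist')}
for n,p in ps.items():
    print(n,p['shot'],p['fx'],p['cx'],p['cy'],np.array(p['R']).round(3).tolist(),np.array(p['t']).round(3).tolist())
    for l in ['stirrer','guard_bar','guard_hinge','shaft_top','shaft_flat','collar_center','screw_tip','vial_center','bottle_center','marker_center']:
        print(l,[(np.round(d['uv'],1).tolist(),round(d['confidence'],2)) for d in manip.mark_of(l,p)[:2]])
E
```

```text
total 12
drwxr-xr-x  3 agent agent 4096 Dec  6 17:48 .
drwxr-xr-x 23 root  root  4096 Dec  6 17:48 ..
drwxr-xr-x  2 agent agent 4096 Dec  6 17:48 pics
{'time_s': 0.0, 'q': array([62.29753915, 34.38690171, -0.14691231, 91.6808999 ,  0.10375404,
       54.02359551, -4.57272385]), 'dq': array([ 0.01521885,  0.02705504,  0.00227868,  0.01600067,  0.12836002,
        0.044262  , -0.01137929]), 'joint_efforts': array([-8.89276325e-04, -7.65085101e+01,  1.49661686e+00, -2.52358460e+01,
       -5.24610817e-02,  1.69483671e-02,  1.57110999e-04]), 'ee_pos': array([ 0.28680029, -0.66564504,  0.40382956]), 'eef_rot': array([[ 9.18363057e-01,  3.95738195e-01, -7.58773472e-04],
       [ 3.95738897e-01, -9.18362000e-01,  1.40063799e-03],
       [-1.42542773e-04, -1.58657036e-03, -9.99998731e-01]]), 'contact_force': array([ 0.48485112, -0.00378282, -0.12713656]), 'wrist_torque': array([-0.03084891, -0.03492801,  0.02277905]), 'width': 0.09311231971356426} 0.1861
scene 1 454.76919064217327 255.69972644980393 193.84370188417253 [[-0.662, -0.749, 0.009], [-0.548, 0.476, -0.688], [0.511, -0.46, -0.726]]
[... 591 characters left out ...]
4], [0.397, -0.812, -0.428]] [0.492, 0.167, 0.786]
stirrer [([233.9, 236.9], 0.61)]
guard_bar [([264.9, 176.4], 0.76)]
guard_hinge [([198.5, 167.2], 0.75)]
shaft_top [([234.4, 178.5], 0.5)]
shaft_flat [([235.6, 184.4], 0.63)]
collar_center []
screw_tip [([251.3, 201.7], 0.83)]
vial_center [([288.3, 194.7], 0.67)]
bottle_center [([174.9, 247.0], 0.89)]
marker_center [([244.8, 288.9], 0.89)]
wrist 3 284.3601653943035 256.30954745509445 195.26864155803884 [[0.395, -0.919, -0.002], [-0.882, -0.38, 0.279], [-0.257, -0.109, -0.96]] [-0.723, -0.032, 0.391]
stirrer []
guard_bar []
guard_hinge []
shaft_top []
shaft_flat []
collar_center []
screw_tip []
vial_center []
bottle_center []
marker_center []
```

View pics/scene0.png

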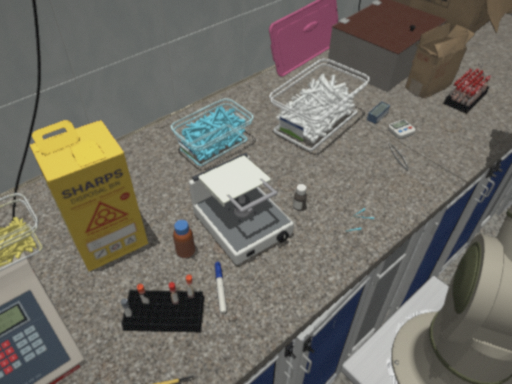

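View pics/side0.png

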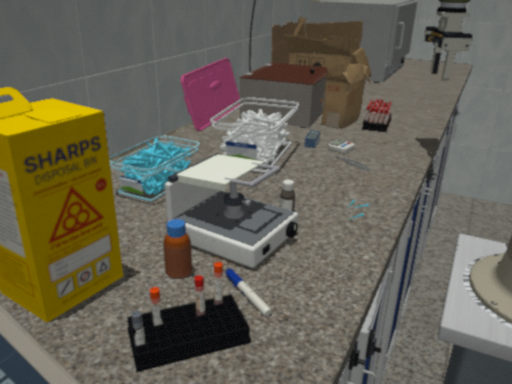

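Run:
```python
from h import *
a=snap('scene');b=snap('side')
L={'stirrer':((242.1,224.4),(233.9,236.9)),'bar':((257.2,200.6),(264.9,176.4)),'hinge':((220.1,165.5),(198.5,167.2)),'top':((242.6,190.9),(234.4,178.5)),'flat':((241,194.7),(235.6,184.4)),'screw':((249.1,208.9),(251.3,201.7)),'vial':((300.8,196.5),(288.3,194.7)),'bottle':((186.7,236.6),(174.9,247)),'marker':((221.4,285.2),(244.8,288.9))}
for k,(u,v) in L.items():
    X=tri([a,b],[u,v]); print(k,X.round(4),(proj(a,X)-u).round(1),(proj(b,X)-v).round(1))
for p in (a,b): print(-np.array(p['R']).T@np.array(p['t']))
```

```text
stirrer [ 0.553   0.0758 -0.0031] [0.1 0.1] [-0.2 -0.1]
bar [0.4852 0.0863 0.1474] [0.5 0.5] [-0.7 -0.4]
hinge [0.641  0.0657 0.1282] [1.1 1. ] [-1.4 -0.9]
top [0.5495 0.077  0.1245] [-0.5 -0.5] [0.7 0.5]
flat [0.5456 0.0832 0.1168] [0.2 0.2] [-0.2 -0.2]
screw [0.5152 0.0821 0.0891] [1.1 1.1] [-1.5 -1. ]
vial [ 0.4983 -0.0729  0.0406] [-0.1 -0.2] [0.2 0.1]
bottle [0.5884 0.2195 0.0385] [-1.2 -1.1] [1.8 1.1]
marker [0.4473 0.2281 0.0047] [-0.7 -0.7] [1.  0.7]
[-0.01274815  0.54052794  0.88137358]
[0.16223002 0.79479122 0.47828439]
```

The images show the stirrer at about (0.55, 0.076) with yaw near −7°. The guard is slightly open: its bar is at about (0.485, 0.086, 0.147). The vial is to the right, and the bottle and pen are to the left.

```bash
cat >> h.py <<'E'
from scipy.spatial.transform import Rotation as Ro
def Rdown(psi_deg):  # tool y at world yaw psi, z down
    a=np.radians(psi_deg); y=np.array([np.cos(a),np.sin(a),0]); z=np.array([0,0,-1.]); return np.c_[np.cross(y,z),y,z]
def yaw(R): return np.degrees(np.arctan2(R[1,1],R[0,1]))
def rel(R1,p1,R0=None,p0=None):
    s=manip.sense()
    R0=s['eef_rot'] if R0 is None else R0; p0=s['ee_pos'] if p0 is None else p0
    rv=Ro.from_matrix(R0.T@R1).as_rotvec(degrees=True); d=R0.T@(np.array(p1)-p0)*1000
    return np.round(rv,2).tolist()+np.round(d,1).tolist()
def st():
    s=manip.sense(); print('t',round(s['time_s'],3),'p',s['ee_pos'].round(4),'yaw',yaw(s['eef_rot']).round(2),'z',s['eef_rot'][:,2].round(4),'F',s['contact_force'].round(1),'T',s['wrist_torque'].round(2),'w',round(s['width'],4),'q',s['q'].round(1)); return s
E
python3 - <<'E'
from h import *
s=manip.sense();p=snap('wrist')
R=np.array(p['R']);c=-R.T@np.array(p['t']);
print('cam in tool',s['eef_rot'].T@(c-s['ee_pos']),'fwd in tool',s['eef_rot'].T@R[2])
print(rel(Rdown(-7),[0.485,0.086,0.385]))
E
python3 -m inch 2>&1 | head
```

```text
cam in tool [ 0.07813258 -0.00065502  0.02029482] fwd in tool [-2.79276987e-01 -4.20430570e-04  9.60210491e-01]
[0.0, 0.0, -59.69, 479.5, -612.1, 19.7]
invalid input
```

```bash
python3 -m inch '[[[0,0,-12,96,-122,0,1],[0,0,-24,192,-245,-10,1],[0,0,-36,288,-367,-15,1],[0,0,-48,384,-490,-15,1],[0,0,-60,480,-612,-20,1]]]'
python3 - <<'E'
from h import *
s=st(); print(rel(Rdown(-7),[0.485,0.086,0.42]))
E
```

```text
time_s: 2.42
ee_pos: [0.3669, -0.3619, 0.413]
eef_rot: [[0.219, 0.976, 0.001], [0.976, -0.219, -0.001], [-0.001, 0.001, -1.0]]
contact_force: [1.0, -0.3, 0.4]
width: 0.093
t 2.425 p [ 0.3669 -0.3619  0.413 ] yaw -12.63 z [ 7.e-04 -7.e-04 -1.e+00] F [ 1.  -0.3  0.4] T [-0.03 -0.08  0.02] w 0.093 q [ 51.4  20.2 -17.3 117.6   8.6  43.3  16.2]
[0.04, 0.03, -5.63, 462.9, 17.3, -7.3]
```

```bash
python3 -m inch '[[[0,0,-2,60,3,0,1],[0,0,-4,122,6,0,1],[0,0,-6,184,9,0,1],[0,0,-6,246,12,0,1],[0,0,-6,308,14,-5,1]]]'
python3 - <<'E'
from h import *
s=st(); print(rel(Rdown(-7),[0.485,0.086,0.42]))
E
```

```text
time_s: 3.05
ee_pos: [0.4497, -0.065, 0.4178]
eef_rot: [[0.122, 0.993, 0.0], [0.993, -0.122, -0.0], [-0.0, 0.0, -1.0]]
contact_force: [1.0, 0.5, 0.5]
width: 0.0928
t 3.05 p [ 0.4497 -0.065   0.4178] yaw -6.99 z [ 4.e-04 -2.e-04 -1.e+00] F [1.  0.5 0.5] T [-0.02 -0.16  0.03] w 0.0928 q [ 20.4  16.3 -24.2 123.9  10.   41.6 -17.4]
[0.02, 0.01, 0.01, 154.1, 16.6, -2.2]
```

Run:
```python
from h import *
a=snap('wrist','w1')
for l in ['guard_bar','guard_hinge','shaft_top','screw_tip']:
    print(l,[(np.round(d['uv'],1).tolist(),round(d['confidence'],2)) for d in manip.mark_of(l,a)[:2]])
```

```text
guard_bar []
guard_hinge [([468.5, 18.1], 0.74)]
shaft_top []
screw_tip [([305.3, 36.8], 0.57)]
```

View pics/w1.png

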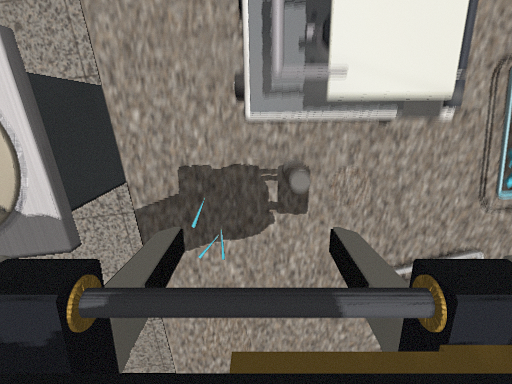

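```bash
python3 -m inch '[[[0,0,0,50,6,0,1],[0,0,0,100,12,0,1],[0,0,0,100,12,0,1]]]'
python3 - <<'E'
from h import *
s=st(); a=snap('wrist','w2')
for l in ['guard_bar','guard_hinge']:
    print(l,[(np.round(d['uv'],1).tolist(),round(d['confidence'],2)) for d in manip.mark_of(l,a)[:2]])
E
```

```text
time_s: 3.68
ee_pos: [0.4741, 0.0323, 0.4176]
eef_rot: [[0.119, 0.993, 0.001], [0.993, -0.119, 0.001], [0.001, 0.0, -1.0]]
contact_force: [-0.3, -1.0, 0.1]
width: 0.0928
t 3.675 p [0.4741 0.0323 0.4176] yaw -6.85 z [ 6.0e-04  1.1e-03 -1.0e+00] F [-0.3 -1.   0.1] T [-0.02 -0.06  0.01] w 0.0928 q [  9.3  17.9 -25.5 121.5  11.2  42.7 -30.3]
guard_bar [([260.9, 143.5], 0.6)]
guard_hinge [([434.9, 141.0], 0.95)]
```

View pics/w2.png

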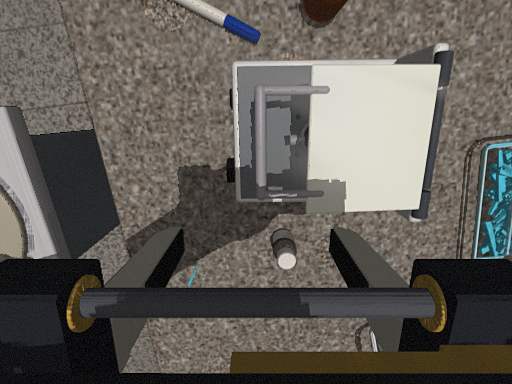

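Run:
```python
from h import *
a=snap('scene');b=snap('side');w=snap('wrist')
X=tri([a,b,w],[(257.2,200.6),(264.9,176.4),(260.9,141)]);print('bar',X,[ (proj(p,X)).round(1) for p in (a,b,w)])
X=tri([a,b,w],[(220.1,165.5),(198.5,167.2),(434.9,137)]);print('hinge',X,[ (proj(p,X)).round(1) for p in (a,b,w)])
for z in (.134,.145,.155):
  e1=ray_z(w,(260,88),z);e2=ray_z(w,(263,196),z); print(z,e1,e2,np.linalg.norm(e1-e2),'yaw',np.degrees(np.arctan2(-(e1-e2)[0],(e1-e2)[1])),(e1+e2)/2)
# hinge line
e1=ray_z(w,(446,50),.13);e2=ray_z(w,(421,215),.13);print(e1,e2,np.degrees(np.arctan2(-(e1-e2)[0],(e1-e2)[1])),np.linalg.norm(e1-e2))
# front edge housing at z=.05
e1=ray_z(w,(234,64),.05);e2=ray_z(w,(237,201),.05);print(e1,e2,np.degrees(np.arctan2(-(e1-e2)[0],(e1-e2)[1])),np.linalg.norm(e1-e2))
```

```text
bar [0.48554498 0.0848541  0.14652926] [array([258.1, 201. ]), array([264.4, 176.1]), array([262.5, 138.3])]
hinge [0.64256466 0.06455231 0.12754634] [array([221.1, 166.2]), array([196.8, 166.3]), array([432.1, 137. ])]
0.134 [0.48860812 0.12665305 0.134     ] [0.47960834 0.02927931 0.134     ] 0.09778876381276518 yaw -5.280566302320106 [0.48410823 0.07796618 0.134     ]
0.145 [0.48837164 0.12582928 0.145     ] [0.47974821 0.03252744 0.145     ] 0.09369950418306225 yaw -5.280566302320139 [0.48405993 0.07917836 0.145     ]
0.155 [0.48815667 0.12508039 0.155     ] [0.47987537 0.03548028 0.155     ] 0.08998199542878682 yaw -5.280566302320132 [0.48401602 0.08028034 0.155     ]
[0.64947309 0.13728019 0.13      ] [ 0.63371693 -0.0112543   0.13      ] -6.055145895396341 0.1493678358623682
[0.46457579 0.16163536 0.05      ] [0.44476015 0.00201241 0.05      ] -7.07651254880644 0.16084820302819683
```

Triangulated from three views, the bar is at (0.485, 0.082, 0.147) and the hinge at (0.642, 0.064, 0.128). That matches the given heights and the 160 mm radius, so I'm moving over the bar with the fingers narrowed.

```bash
python3 -m inch '[[[0,0,0,25,4,0,0.32],[0,0,0,51,5,15,0.32],[0,0,0,51,5,45,0.32],[0,0,0,51,5,45,0.32]]]' 10
python3 - <<'E'
from h import *
s=st(); a=snap('wrist','w3'); snap('side','s3')
E
```

```text
time_s: 4.47
ee_pos: [0.4842, 0.0801, 0.3712]
eef_rot: [[0.122, 0.993, -0.004], [0.993, -0.122, -0.001], [-0.001, -0.004, -1.0]]
contact_force: [-1.4, -0.9, 0.4]
width: 0.0574
t 4.475 p [0.4842 0.0801 0.3712] yaw -7.02 z [-0.0037 -0.001  -1.    ] F [-1.4 -0.9  0.4] T [-0.06 -0.05  0.  ] w 0.0574 q [  2.2  22.8 -24.2 122.6  15.   37.6 -39.4]
```

View pics/w3.png

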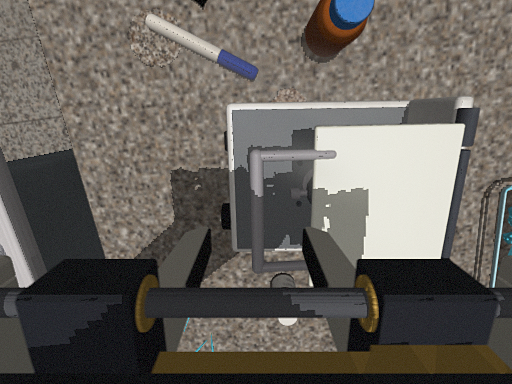

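View pics/s3.png

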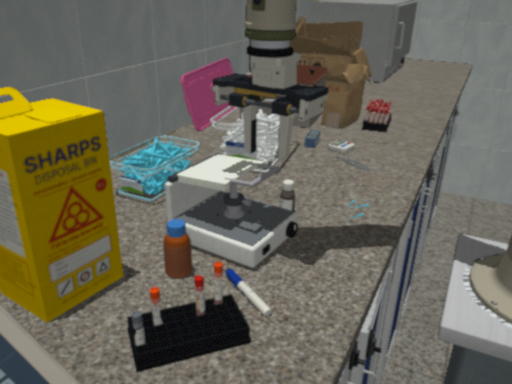

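```bash
python3 -m inch '[[[0,0,0,2,1,0,0.32],[0,0,0,2,1,0,0.32],[0,0,0,2,1,0,0.32],[0,0,0,2,1,28,0.32],[0,0,0,2,1,56,0.32]]]' 10
python3 - <<'E'
from h import *
s=st(); a=snap('wrist','w4'); snap('side','s4')
im=cv2.imread('pics/s4.png')[120:250,150:340]; cv2.imwrite('pics/s4c.png',cv2.resize(im,None,fx=4,fy=4,interpolation=cv2.INTER_CUBIC))
E
```

```text
time_s: 5.2
ee_pos: [0.4861, 0.0827, 0.3164]
eef_rot: [[0.122, 0.993, 0.001], [0.993, -0.122, 0.0], [0.0, 0.001, -1.0]]
contact_force: [0.5, -0.7, -0.3]
width: 0.0296
t 5.2 p [0.4861 0.0827 0.3164] yaw -7.0 z [ 1.5e-03  3.0e-04 -1.0e+00] F [ 0.5 -0.7 -0.3] T [-0.02 -0.08 -0.04] w 0.0296 q [ -0.9  27.6 -21.1 125.5  19.5  29.9 -43.9]
```

View pics/s4c.png

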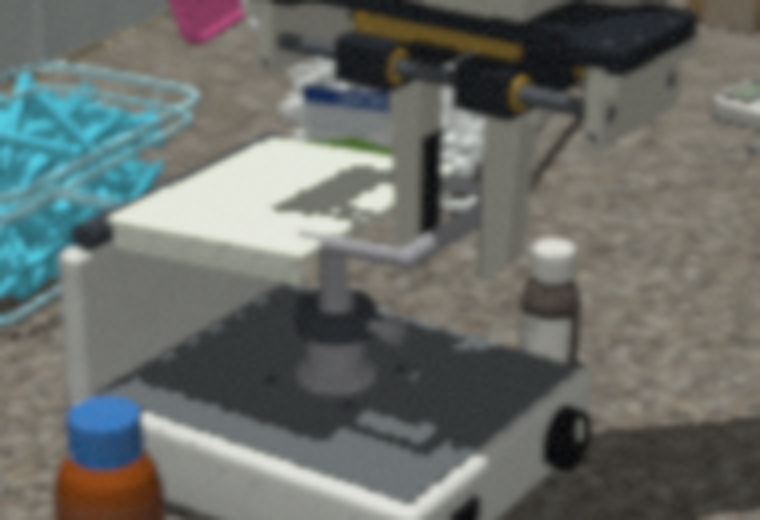

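View pics/w4.png

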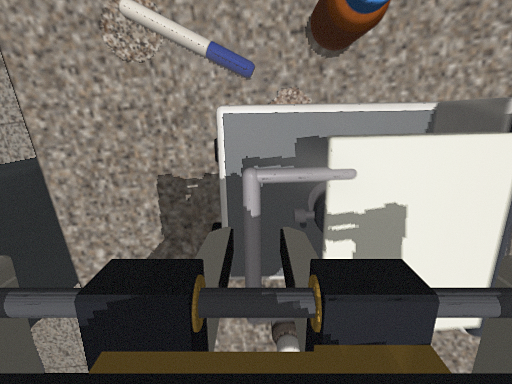

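The bar (column 253 in the wrist view) sits between the two fingers, so I'm closing.

```bash
python3 -m inch '[[[0,0,0,0,0,0,0.0],[0,0,0,0,0,0,0.0],[0,0,0,0,0,0,0.0]]]' 12
python3 - <<'E'
from h import *
s=st()
H=np.array([0.642,0.0645,0.13]); y=np.radians(-7); ux=np.array([np.cos(y),np.sin(y),0])
g0=s['ee_pos']+s['eef_rot'][:,2]*0.167
print('grasp',g0, 'rel',(g0-H)@ux,g0[2]-H[2])
th0=np.arctan2(g0[2]-H[2],-(g0-H)@ux); r=np.hypot(g0[2]-H[2],(g0-H)@ux); print(np.degrees(th0),r)
R0=s['eef_rot']
for d in range(0,125,5):
    th=np.radians(d)+th0
    g=g0+ r*((np.cos(th0)-np.cos(th))*ux+np.array([0,0,np.sin(th)-np.sin(th0)]))
    print(d,(R0.T@(g-g0)*1000).round(1),g.round(3))
E
```

```text
time_s: 5.68
ee_pos: [0.4845, 0.0832, 0.3171]
eef_rot: [[0.121, 0.993, -0.002], [0.993, -0.121, -0.0], [-0.001, -0.002, -1.0]]
contact_force: [-6.6, 2.2, 1.4]
width: 0.009
t 5.675 p [0.4845 0.0832 0.3171] yaw -6.94 z [-2.3e-03 -3.0e-04 -1.0e+00] F [-6.6  2.2  1.4] T [0.57 1.38 0.07] w 0.009 q [ -0.9  27.5 -21.2 125.5  19.3  30.2 -43.8]
grasp [0.48413285 0.08315652 0.15011156] rel -0.15896409394221014 0.02011156301355918
7.2105463086501835 0.16023126452011846
0 [0. 0. 0.] [0.484 0.083 0.15 ]
5 [ -0.    2.3 -13.8] [0.486 0.083 0.164]
10 [ -0.    5.8 -27.3] [0.49  0.082 0.177]
15 [ -0.   10.5 -40.5] [0.495 0.082 0.191]
20 [ -0.   16.3 -53.2] [0.5   0.081 0.203]
25 [ -0.1  23.2 -65.3] [0.507 0.08  0.215]
30 [ -0.1  31.2 -76.9] [0.515 0.079 0.227]
35 [ -0.1  40.1 -87.6] [0.524 0.078 0.238]
40 [ -0.1  49.9 -97.6] [0.534 0.077 0.248]
45 [-1.000e-01  6.050e+01 -1.066e+02] [0.544 0.076 0.257]
50 [-1.000e-01  7.190e+01 -1.147e+02] [0.556 0.074 0.265]
55 [  -0.2   84.  -121.8] [0.568 0.073 0.272]
60 [  -0.2   96.6 -127.8] [0.58  0.071 0.278]
65 [  -0.2  109.7 -132.7] [0.593 0.07  0.283]
70 [  -0.2  123.2 -136.4] [0.607 0.068 0.286]
75 [  -0.2  136.9 -138.9] [0.62  0.066 0.289]
80 [  -0.2  150.9 -140.3] [0.634 0.065 0.29 ]
85 [  -0.3  164.8 -140.4] [0.648 0.063 0.29 ]
90 [  -0.3  178.8 -139.2] [0.662 0.061 0.289]
95 [  -0.3  192.6 -136.9] [0.676 0.06  0.287]
100 [  -0.3  206.1 -133.4] [0.689 0.058 0.283]
105 [  -0.3  219.2 -128.7] [0.702 0.056 0.278]
110 [  -0.3  232.  -122.9] [0.715 0.055 0.272]
115 [  -0.3  244.1 -116. ] [0.727 0.053 0.266]
120 [  -0.3  255.6 -108.1] [0.738 0.052 0.258]
```

```bash
python3 -m inch '[[[0,0,0,0,2,-14,0],[0,0,0,0,6,-27,0],[0,0,0,0,16,-53,0],[0,0,0,0,31,-77,0],[0,0,0,0,50,-98,0]]]' 12
python3 - <<'E'
from h import *
st()
E
```

```text
time_s: 6.3
ee_pos: [0.5316, 0.0783, 0.416]
eef_rot: [[0.12, 0.993, -0.01], [0.993, -0.12, -0.001], [-0.002, -0.01, -1.0]]
contact_force: [-23.5, 6.4, 19.3]
width: 0.0099
t 6.3 p [0.5316 0.0783 0.416 ] yaw -6.86 z [-9.7e-03 -6.0e-04 -1.0e+00] F [-23.5   6.4  19.3] T [ 1.25  5.27 -0.  ] w 0.0099 q [  4.5  22.6 -25.5 114.2  13.   46.5 -35.3]
```

```bash
python3 -m inch '[[[0,0,0,0,6,-12,0],[0,0,0,0,16,-19,0],[0,0,0,0,27,-26,0],[0,0,0,0,40,-33,0],[0,0,0,0,53,-38,0]]]' 12
python3 - <<'E'
from h import *
st()
E
```

```text
time_s: 6.92
ee_pos: [0.5881, 0.0711, 0.454]
eef_rot: [[0.121, 0.993, 0.0], [0.993, -0.121, 0.001], [0.001, 0.0, -1.0]]
contact_force: [-3.7, 3.6, 4.6]
width: 0.0096
t 6.925 p [0.5881 0.0711 0.454 ] yaw -6.94 z [ 2.e-04  9.e-04 -1.e+00] F [-3.7  3.6  4.6] T [0.7  0.87 0.  ] w 0.0096 q [  5.6  23.9 -25.2 105.3  12.4  53.5 -32.1]
```

```bash
python3 -m inch '[[[0,0,0,0,18,-6,0],[0,0,0,0,36,-9,0],[0,0,0,0,55,-10,0],[0,0,0,0,74,-9,0],[0,0,0,0,88,-7,0]]]' 12
python3 - <<'E'
from h import *
st()
E
```

```text
time_s: 7.55
ee_pos: [0.6761, 0.06, 0.4601]
eef_rot: [[0.121, 0.993, 0.0], [0.993, -0.121, 0.001], [0.001, 0.0, -1.0]]
contact_force: [-2.0, 3.8, 1.1]
width: 0.0094
t 7.55 p [0.6761 0.06   0.4601] yaw -6.96 z [ 5.e-04  9.e-04 -1.e+00] F [-2.   3.8  1.1] T [0.7  0.38 0.01] w 0.0094 q [  5.5  29.9 -23.9  93.7  13.5  59.2 -29.5]
```

```bash
python3 -m inch '[[[0,0,0,0,8,2,0],[0,0,0,0,16,5,0],[0,0,0,0,22,7,0],[0,0,0,0,27,9,0]]]' 12
python3 - <<'E'
from h import *
st()
E
```

```text
time_s: 8.05
ee_pos: [0.7014, 0.0571, 0.4511]
eef_rot: [[0.121, 0.993, -0.004], [0.993, -0.121, 0.0], [-0.0, -0.004, -1.0]]
contact_force: [-18.1, 4.0, 18.7]
width: 0.0094
t 8.05 p [0.7014 0.0571 0.4511] yaw -6.95 z [-3.6e-03  2.0e-04 -1.0e+00] F [-18.1   4.   18.7] T [0.76 4.01 0.05] w 0.0094 q [  5.3  32.2 -23.4  90.8  14.1  60.2 -29. ]
```

```bash
python3 -m inch '[[[0,0,0,0,0,0,0.4],[0,0,0,0,-1,-2,0.4],[0,0,0,0,-2,-4,0.4],[0,0,0,0,-2,-40,0.4]]]' 12
python3 - <<'E'
from h import *
st()
a=snap('wrist','w5'); b=snap('side','s5'); c=snap('scene','c5')
for n,p in (('w',a),('s',b),('c',c)):
  for l in ['guard_bar','guard_hinge']:
    print(n,l,[(np.round(d['uv'],1).tolist(),round(d['confidence'],2)) for d in manip.mark_of(l,p)[:2]])
im=np.hstack([cv2.imread('pics/s5.png')[100:260,150:330],cv2.imread('pics/c5.png')[100:260,150:330]]); cv2.imwrite('pics/sc5.png',cv2.resize(im,None,fx=2.2,fy=2.2,interpolation=cv2.INTER_CUBIC))
E
```

```text
time_s: 8.55
ee_pos: [0.6999, 0.0558, 0.4884]
eef_rot: [[0.122, 0.993, -0.005], [0.993, -0.122, -0.001], [-0.002, -0.005, -1.0]]
contact_force: [0.9, -1.2, 0.3]
width: 0.0368
t 8.55 p [0.6999 0.0558 0.4884] yaw -6.99 z [-0.005  -0.0013 -1.    ] F [ 0.9 -1.2  0.3] T [-0.03 -0.14 -0.02] w 0.0368 q [  5.6  30.4 -23.8  88.4  13.1  64.2 -28.1]
w guard_bar [([257.2, 217.4], 0.72)]
w guard_hinge [([212.5, 175.9], 0.86)]
s guard_bar [([169.7, 85.4], 0.76)]
s guard_hinge [([196.6, 165.6], 0.76)]
c guard_bar [([203.1, 103.7], 0.57), ([217.8, 166.3], 0.45)]
c guard_hinge [([218.2, 167.1], 0.55)]
```

View pics/sc5.png

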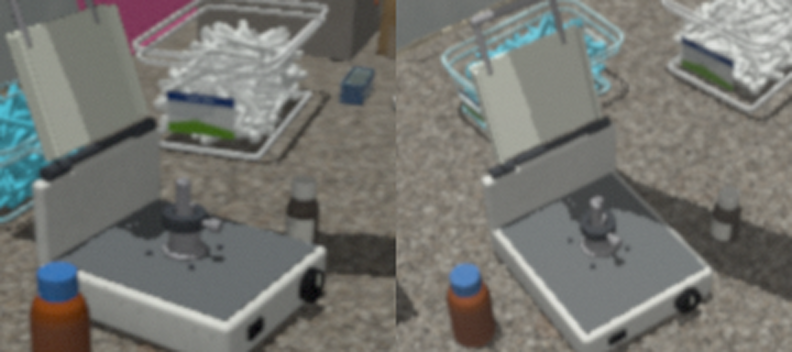

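View pics/w5.png

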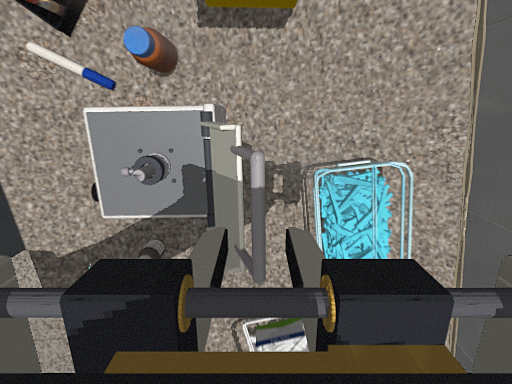

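The side and scene views both show the guard leaning back past vertical. The bar angle worked out from the arm pose was 111.6°, against about 111.4° expected at the stop. Next I'll move above the shaft.

```bash
python3 -m inch '[[[0,0,0,0,-50,0,0.6],[0,0,0,0,-105,20,0.6],[0,0,0,0,-149,60,0.6],[0,0,0,0,-149,88,0.6],[0,0,0,0,-149,88,0.6]]]' 12
python3 - <<'E'
from h import *
a,b=None,None
st()
a=snap('wrist','w6'); b=snap('side','s6'); c=snap('scene','c6')
for n,p in (('w',a),('s',b),('c',c)):
  for l in ['shaft_top','shaft_flat','collar_center','screw_tip','guard_bar']:
    print(n,l,[(np.round(d['uv'],1).tolist(),round(d['confidence'],2)) for d in manip.mark_of(l,p)[:2]])
im=cv2.imread('pics/w6.png')[110:260,170:340]; cv2.imwrite('pics/w6c.png',cv2.resize(im,None,fx=4,fy=4,interpolation=cv2.INTER_CUBIC))
import pickle
pickle.dump([{k:p[k] for k in ('fx','fy','cx','cy','R','t')} for p in (a,b,c)],open('cams6.pkl','wb'))
E
```

```text
time_s: 9.62
ee_pos: [0.5518, 0.0745, 0.4011]
eef_rot: [[0.121, 0.993, -0.003], [0.993, -0.121, -0.001], [-0.001, -0.003, -1.0]]
contact_force: [0.6, 0.0, 0.5]
width: 0.0559
t 9.625 p [0.5518 0.0745 0.4011] yaw -6.95 z [-3.5e-03 -7.0e-04 -1.0e+00] F [0.6 0.  0.5] T [-0.03 -0.13  0.03] w 0.0559 q [  4.3  24.8 -24.7 112.9  14.2  45.4 -35.4]
w shaft_top [([260.8, 193.7], 0.83)]
w shaft_flat [([251.5, 193.0], 0.78)]
w collar_center []
w screw_tip [([223.4, 189.1], 0.57)]
w guard_bar [([358.6, 199.1], 0.57), ([258.2, 169.9], 0.47)]
s shaft_top [([233.8, 178.6], 0.43)]
s shaft_flat [([235.3, 185.3], 0.62), ([245.7, 290.4], 0.36)]
s collar_center []
s screw_tip [([233.9, 237.2], 0.39)]
s guard_bar [([169.1, 84.5], 0.85)]
c shaft_top [([241.8, 193.3], 0.47)]
c shaft_flat [([241.6, 195.1], 0.41)]
c collar_center [([236.5, 204.2], 0.76)]
c screw_tip []
c guard_bar [([204.9, 103.6], 0.96)]
```

View pics/w6.png

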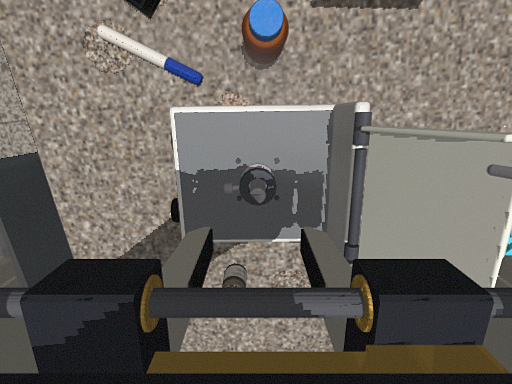

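View pics/w6c.png

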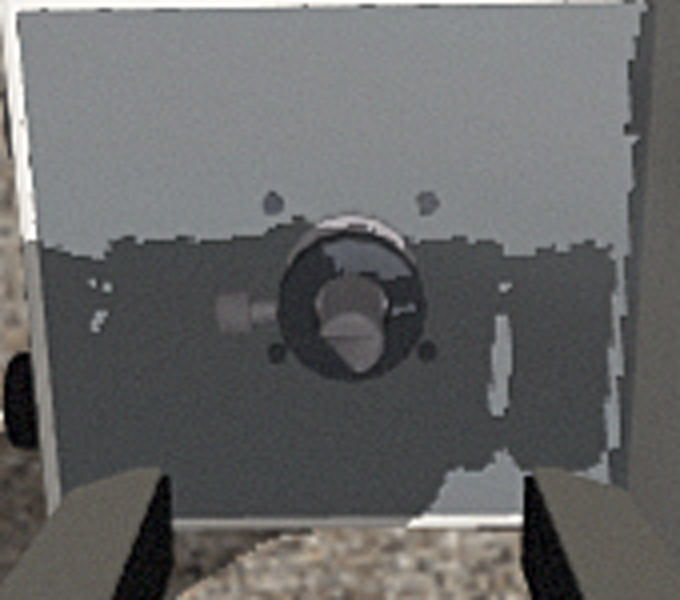

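```bash
python3 -m inch '[[[0,0,0,-15,0,40,0.6],[0,0,0,-30,0,82,0.6],[0,0,0,-30,0,82,0.6]]]' 12
python3 - <<'E'
from h import *
st()
a=snap('wrist','w7')
for n,p in (('w',a),):
  for l in ['shaft_top','shaft_flat','collar_center','screw_tip']:
    print(n,l,[(np.round(d['uv'],1).tolist(),round(d['confidence'],2)) for d in manip.mark_of(l,p)[:2]])
im=cv2.imread('pics/w7.png')[140:240,190:320]; cv2.imwrite('pics/w7c.png',cv2.resize(im,None,fx=6,fy=6,interpolation=cv2.INTER_CUBIC))
import pickle
pickle.dump({k:a[k] for k in ('fx','fy','cx','cy','R','t')},open('cam7.pkl','wb'))
E
```

```text
time_s: 10.9
ee_pos: [0.5479, 0.0439, 0.3184]
eef_rot: [[0.123, 0.992, -0.005], [0.992, -0.123, -0.001], [-0.002, -0.005, -1.0]]
contact_force: [-0.2, 0.7, 1.3]
width: 0.0556
t 10.9 p [0.5479 0.0439 0.3184] yaw -7.05 z [-0.0054 -0.0011 -1.    ] F [-0.2  0.7  1.3] T [-0.03 -0.06 -0.05] w 0.0556 q [  4.6  30.5 -21.5 118.2  19.   34.9 -37. ]
w shaft_top [([259.9, 183.2], 0.69), ([225.7, 302.1], 0.22)]
w shaft_flat [([253.7, 187.1], 0.78)]
w collar_center [([259.2, 171.5], 0.96)]
w screw_tip [([212.5, 177.8], 0.64)]
```

View pics/w7c.png

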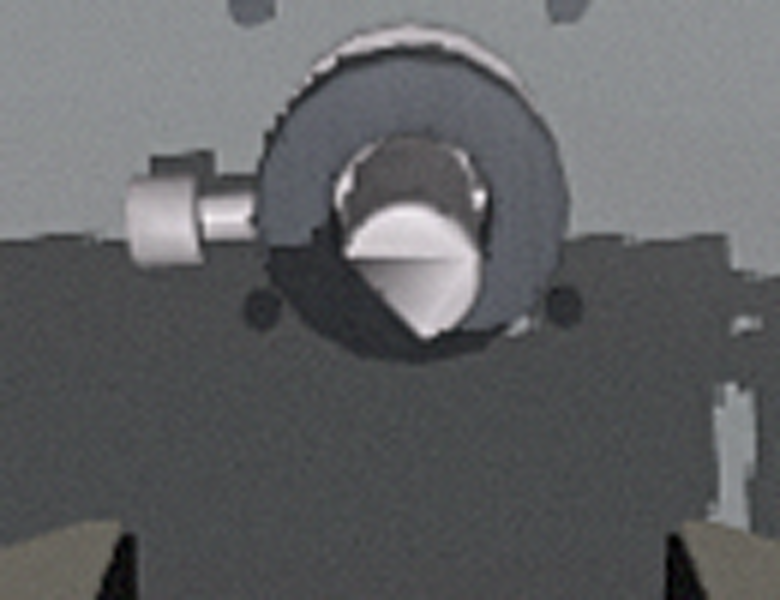

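Run:
```python
import cv2,numpy as np,pickle
from h import ray_z
im=cv2.imread('pics/w7.png')
c=cv2.resize(im[160:200,205:270],None,fx=12,fy=12,interpolation=cv2.INTER_LANCZOS4); 
c=cv2.convertScaleAbs(c,alpha=1.4,beta=10)
for k in range(0,65,5): cv2.line(c,(k*12,0),(k*12,6 if k%10 else 14),(0,255,255),1)
for k in range(0,40,5): cv2.line(c,(0,k*12),(6 if k%10 else 14,k*12),(0,255,255),1)
cv2.imwrite('pics/w7d.png',c)
a=pickle.load(open('cam7.pkl','rb'))
p1=ray_z(a,(247.5,183),.119);p2=ray_z(a,(261.2,196.3),.119);d=p2-p1
print(p1,p2,np.linalg.norm(d),'edge yaw',np.degrees(np.arctan2(d[1],d[0])),'normal yaw',np.degrees(np.arctan2(d[1],d[0]))-90)
print('top centre est',ray_z(a,(190+406/6,140+278/6),.119), 'from det',ray_z(a,(259.9,183.2),.119),'collar det',ray_z(a,(259.2,171.5),.083),'screw',ray_z(a,(212.5,177.8),.083))
```

```text
[0.54539282 0.07883806 0.119     ] [0.55313686 0.06883422 0.119     ] 0.012650959233578386 edge yaw -52.25629269688118 normal yaw -142.2562926968812
top centre est [0.55165773 0.07582238 0.119     ] from det [0.55334895 0.07772602 0.119     ] collar det [0.55311394 0.07811331 0.083     ] screw [0.5166218  0.07760556 0.083     ]
```

View pics/w7d.png

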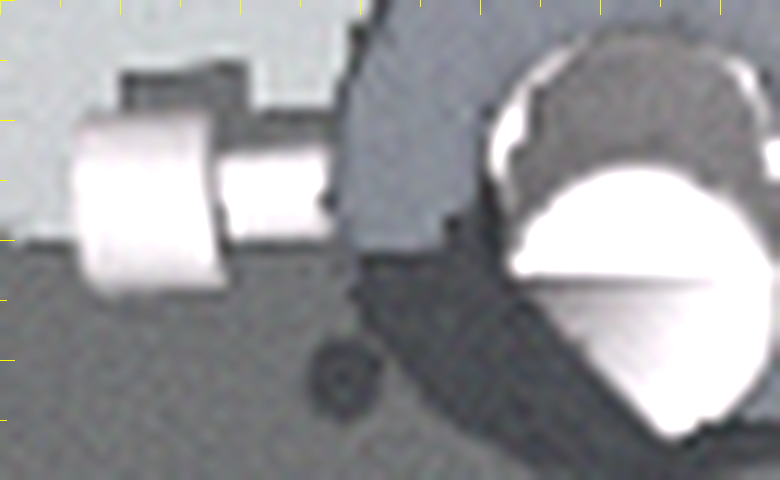

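```bash
cat > fit.py <<'E'
import cv2,numpy as np
from h import P
from scipy.ndimage import map_coordinates, gaussian_filter
from scipy.optimize import minimize, differential_evolution
def prep(im):
    g=cv2.cvtColor(im,cv2.COLOR_BGR2GRAY).astype(float); g=gaussian_filter(g,0.7)
    return g
def pr(M,X):
    x=np.c_[X,np.ones(len(X))]@M.T; return x[:,:2]/x[:,2:]
def edge(g,M,X,N,h=0.0008,signed=None):
    # X contour pts, N outward normals (world): difference inside-outside
    a=pr(M,X-N*h); b=pr(M,X+N*h)
    f=lambda q: map_coordinates(g,[q[:,1],q[:,0]],order=1,mode='nearest')
    d=f(a)-f(b)
    return d if signed else np.abs(d)
def cyl(C,c,u,r,s0,s1,n=25):
    s=np.linspace(s0,s1,n)[:,None]; A=c+u*s
    v=A-C; nn=np.cross(u,v); nn/=np.linalg.norm(nn,axis=1)[:,None]
    return np.r_[A+r*nn,A-r*nn],np.r_[nn,-nn]
def score_collar(p,g,M,C,z=.083,full=False):
    c=np.array([p[0],p[1],z]); a=p[2]; u=np.array([np.cos(a),np.sin(a),0])
    t=[]
    X,N=cyl(C,c,u,.006,.0283,.0355); t.append(np.clip(edge(g,M,X,N),0,60).mean()*2)
    X,N=cyl(C,c,u,.003,.0205,.026); t.append(np.clip(edge(g,M,X,N),0,60).mean()*2)
    n=np.array([-u[1],u[0],0]); k=np.linspace(-.004,.004,15)[:,None]
    X=c+u*.036+n*k; t.append(np.clip(edge(g,M,X,np.tile(u,(15,1))),0,60).mean())
    th=np.linspace(0,2*np.pi,120,endpoint=False); N=np.c_[np.cos(th),np.sin(th),0*th]
    m=np.abs((th-a+np.pi)%(2*np.pi)-np.pi)>.35
    X=c+[0,0,.007]+.02*N; t.append(np.clip(edge(g,M,X[m],N[m]),0,40).mean()*2)
    return t if full else -sum(t)
def score_shaft(p,g,M,z=.119):
    c=np.array([p[0],p[1],z]); a=p[2]; u=np.array([np.cos(a),np.sin(a),0]); n=np.array([-u[1],u[0],0])
    w=np.sqrt(64-16)/1000
    k=np.linspace(-w*.9,w*.9,25)[:,None]
    e1=edge(g,M,c+u*.004+n*k,np.tile(u,(25,1)),signed=1)
    th=a+np.linspace(np.pi/3+.1,2*np.pi-np.pi/3-.1,60); N=np.c_[np.cos(th),np.sin(th),0*th]
    e2=edge(g,M,c+.008*N,N,signed=1)
    return -(np.clip(e1,-60,60).mean()+np.clip(e2,-60,60).mean()*1.5)
def fit(fn,cam,c0,a_rng):
    g=prep(cv2.imread(fn)); M=P(cam); C=-np.array(cam['R']).T@np.array(cam['t'])
    r=.006
    b=[(c0[0]-r,c0[0]+r),(c0[1]-r,c0[1]+r)]
    rc=differential_evolution(score_collar,b+[a_rng[0]],args=(g,M,C),seed=1,maxiter=80,popsize=20)
    rs=differential_evolution(score_shaft,b+[a_rng[1]],args=(g,M),seed=1,maxiter=80,popsize=20)
    print('collar',rc.x[:2].round(4),'screw yaw',np.degrees(rc.x[2]).round(2),rc.fun.round(1),np.round(score_collar(rc.x,g,M,C,full=True),1))
    print('shaft',rs.x[:2].round(4),'flat yaw',np.degrees(rs.x[2]).round(2),rs.fun.round(1))
    return rc.x,rs.x
E
python3 - <<'E'
from fit import *
import pickle,math
cam=pickle.load(open('cam7.pkl','rb'))
rc,rs=fit('pics/w7.png',cam,(.552,.076),[(math.radians(150),math.radians(205)),(math.radians(190),math.radians(270))])
im=cv2.resize(cv2.imread('pics/w7.png')[140:240,190:320],None,fx=6,fy=6,interpolation=cv2.INTER_CUBIC)
M=P(cam);C=-np.array(cam['R']).T@np.array(cam['t'])
def dr(X,col):
    for q in pr(M,X): cv2.circle(im,(int((q[0]-190+.5)*6),int((q[1]-140+.5)*6)),1,col,-1)
c=np.r_[rc[:2],.083];u=np.array([np.cos(rc[2]),np.sin(rc[2]),0]);th=np.linspace(0,6.28,150);N=np.c_[np.cos(th),np.sin(th),0*th]
dr(c+[0,0,.007]+.02*N,(0,255,0));dr(c+[0,0,.007]+.01*N,(0,255,0));dr(cyl(C,c,u,.006,.028,.036)[0],(0,255,0));dr(cyl(C,c,u,.003,.02,.028)[0],(0,255,0))
s=np.r_[rs[:2],.119];dr(s+.008*N,(0,0,255));v=np.array([np.cos(rs[2]),np.sin(rs[2]),0]);n=np.array([-v[1],v[0],0]);dr(s+.004*v+n*np.linspace(-.007,.007,40)[:,None],(0,0,255))
cv2.imwrite('pics/w7fit.png',im)
E
```

```text
collar [0.5517 0.0774] screw yaw 178.17 -285.9 [ 71.2 118.9  36.2  59.6]
shaft [0.5517 0.0767] flat yaw 209.54 -147.5
```

View pics/w7fit.png

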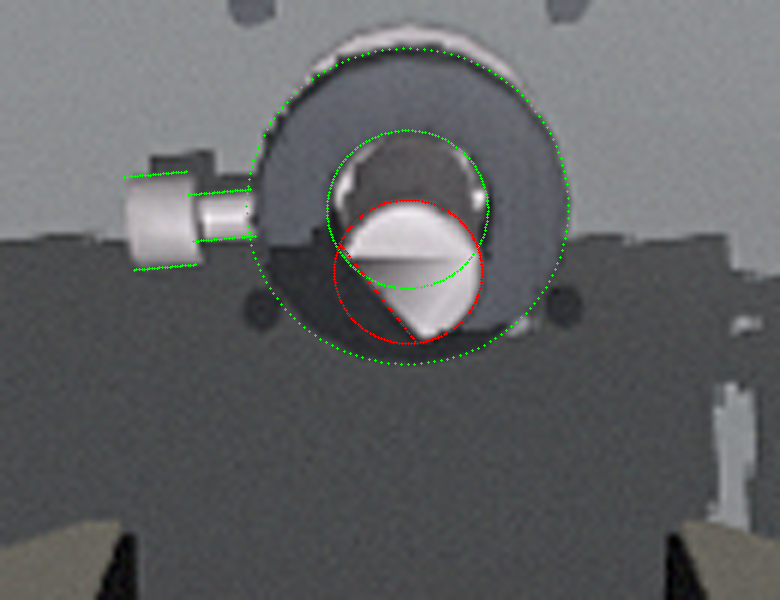

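The wrist view at close range shows:
- **Flat:** its edge runs from px (247.6, 182.7) to (260.7, 196.2), so it faces yaw ≈ 217°.
- **Screw:** the model fit gives yaw ≈ 178°.
- **Shaft axis:** (0.5517, 0.0763).

The flat is therefore about 39.5° anticlockwise of the screw, which is inside the stated range.

Run:
```python
from h import *
print(rel(Rdown(37.7),[.5533,.0775,.318]))
```

```text
[0.16, 0.0, -44.64, 32.0, 0.1, 4.2]
```

```bash
python3 -m inch '[[[0,0,-10,10,0,0,0.6],[0,0,-20,22,0,0,0.6],[0,0,-30,32,0,0,0.6],[0,0,-40,32,0,0,0.6],[0,0,-44.5,32,0,0,0.6]]]' 12; python3 -m inch '[[[0,0,0,0,0,0,0.6]]]'
python3 - <<'E'
from h import *
st();print(rel(Rdown(37.7),[.5533,.0775,.287]))
E
```

```text
time_s: 11.78
ee_pos: [0.553, 0.0772, 0.3219]
eef_rot: [[-0.613, 0.79, 0.002], [0.79, 0.613, 0.0], [-0.001, 0.002, -1.0]]
contact_force: [0.0, -0.4, -0.0]
width: 0.0559
time_s: 11.9
ee_pos: [0.5529, 0.077, 0.3217]
eef_rot: [[-0.609, 0.793, 0.002], [0.793, 0.609, 0.0], [-0.001, 0.002, -1.0]]
contact_force: [-0.3, -0.6, 0.4]
width: 0.0557
t 11.9 p [0.5529 0.077  0.3217] yaw 37.49 z [ 1.7e-03  3.0e-04 -1.0e+00] F [-0.3 -0.6  0.4] T [-0.02 -0.13 -0.04] w 0.0557 q [  9.8  32.9 -34.1 116.6  29.1  38.9  -5.7]
[0.09, 0.05, -0.21, 0.2, 0.6, 34.7]
```

Run:
```python
from h import *
snap('wrist','w8'); snap('side','s8')
im=cv2.imread('pics/s8.png')[120:240,170:310]; cv2.imwrite('pics/s8c.png',cv2.resize(im,None,fx=5,fy=5,interpolation=cv2.INTER_CUBIC))
```

```text
(no output)
```

View pics/w8.png

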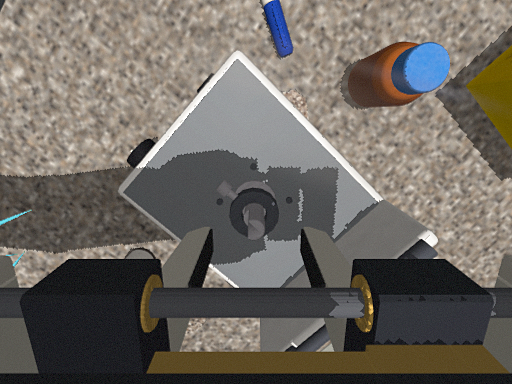

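View pics/s8c.png

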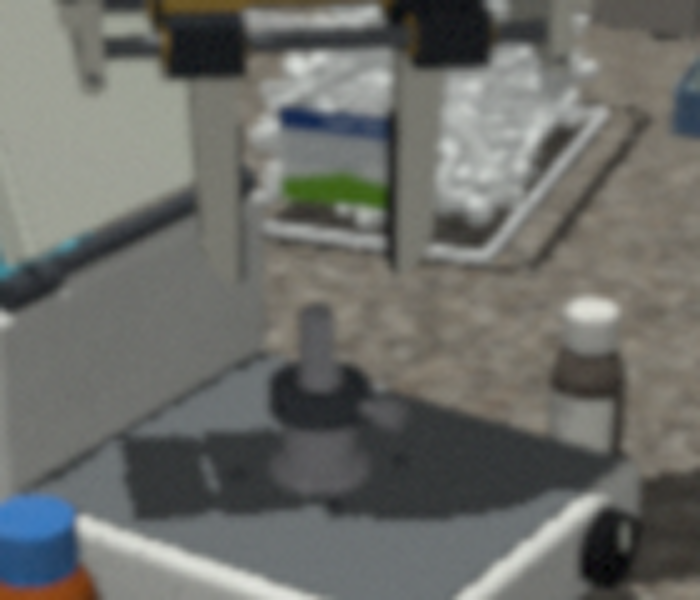

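The shaft (px 255, 218) is centred between the fingers and the jaws are across the flat. Going down 35 mm and closing.

```bash
python3 -m inch '[[[0,0,0,0,0.6,15,0.6],[0,0,0,0,0.6,34,0.4],[0,0,0,0,0.6,34,0.2],[0,0,0,0,0.6,34,0.05],[0,0,0,0,0.6,34,0.05]]]' 8; python3 -m inch '[[[0,0,0,0,0,0,0.05],[0,0,0,0,0,0,0.05],[0,0,0,0,0,0,0.05]]]' 8;  python3 - <<'E'
from h import *
st()
E
```

```text
time_s: 12.62
ee_pos: [0.5533, 0.0772, 0.287]
eef_rot: [[-0.609, 0.793, 0.001], [0.793, 0.609, 0.0], [-0.0, 0.001, -1.0]]
contact_force: [0.4, 0.3, 0.3]
width: 0.0204
time_s: 13.0
ee_pos: [0.5532, 0.077, 0.287]
eef_rot: [[-0.609, 0.793, 0.001], [0.793, 0.609, -0.0], [-0.0, 0.0, -1.0]]
contact_force: [-0.1, -0.4, 5.5]
width: 0.0119
t 13.0 p [0.5532 0.077  0.287 ] yaw 37.52 z [ 5.e-04 -2.e-04 -1.e+00] F [-0.1 -0.4  5.5] T [-0.22  0.12  0.04] w 0.0119 q [  7.9  35.5 -31.6 118.   32.   35.   -8.4]
```

The width of 11.9 mm shows the pads are on the flat, and the side forces are near zero, so the grip is centred. Before turning I'll check the screw direction in other views.

Run:
```python
from fit import *
from h import snap
import pickle,math
w=snap('wrist','w9'); pickle.dump({k:w[k] for k in ('fx','fy','cx','cy','R','t')},open('cam9.pkl','wb'))
for fn,cam in (('pics/w6.png',pickle.load(open('cams6.pkl','rb'))[0]),('pics/w9.png',w),('pics/w7.png',pickle.load(open('cam7.pkl','rb')))):
  g=prep(cv2.imread(fn)); M=P(cam); C=-np.array(cam['R']).T@np.array(cam['t'])
  for zz in (.083,.081,.085):
    r=.004
    rc=differential_evolution(score_collar,[(.5517-r,.5517+r),(.0765-r,.0765+r),(2.6,3.6)],args=(g,M,C,zz),seed=2,maxiter=60,popsize=20)
    print(fn,zz,rc.x[:2].round(4),np.degrees(rc.x[2]).round(2),round(rc.fun,1))
```

```text
pics/w6.png 0.083 [0.5519 0.078 ] 180.18 -94.5
pics/w6.png 0.081 [0.5518 0.0776] 180.41 -92.3
pics/w6.png 0.085 [0.552  0.0784] 180.08 -95.7
pics/w9.png 0.083 [0.5523 0.0799] 184.55 -99.0
pics/w9.png 0.081 [0.5524 0.0794] 184.7 -101.4
pics/w9.png 0.085 [0.5523 0.0805] 184.27 -97.0
pics/w7.png 0.083 [0.5517 0.0774] 178.17 -285.9
pics/w7.png 0.081 [0.5515 0.077 ] 178.16 -284.8
pics/w7.png 0.085 [0.5519 0.0778] 178.25 -281.5
```

View pics/w9.png

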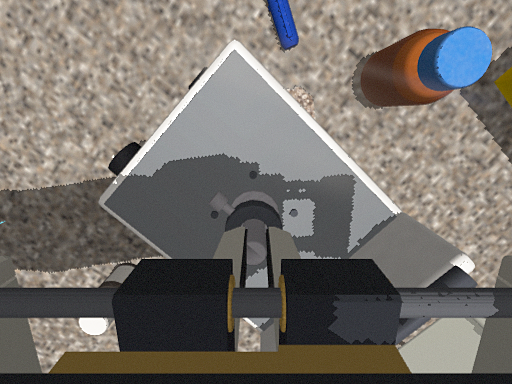

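```bash
python3 -m inch '[[[0,0,8,-0.3,0,0,0.05],[0,0,16,-0.6,-0.1,0,0.05],[0,0,24,-0.8,-0.2,0,0.05],[0,0,32,-1.1,-0.3,0,0.05]]]' 10
python3 - <<'E'
from h import *
st(); s=snap('side','s10'); c=snap('scene','c10')
im=np.hstack([cv2.imread('pics/s10.png')[90:250,150:330],cv2.imread('pics/c10.png')[100:260,150:330]]); cv2.imwrite('pics/sc10.png',cv2.resize(im,None,fx=2.2,fy=2.2,interpolation=cv2.INTER_CUBIC))
E
```

```text
time_s: 13.55
ee_pos: [0.5536, 0.076, 0.287]
eef_rot: [[-0.092, 0.996, 0.001], [0.996, 0.092, -0.0], [-0.0, 0.001, -1.0]]
contact_force: [-1.0, -0.6, 5.1]
width: 0.0116
t 13.55 p [0.5536 0.076  0.287 ] yaw 5.27 z [ 6.e-04 -1.e-04 -1.e+00] F [-1.  -0.6  5.1] T [-0.09  0.26  0.03] w 0.0116 q [  2.   33.9 -22.7 118.3  23.9  32.1 -32.4]
```

View pics/sc10.png

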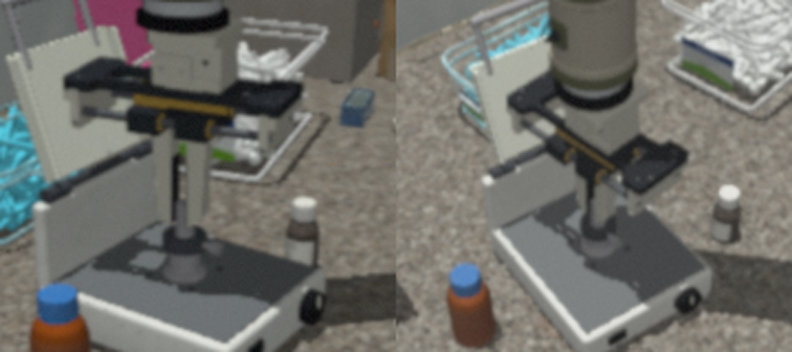

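```bash
python3 -m inch '[[[0,0,3.3,-0.1,0,0,0.05],[0,0,6.6,-0.2,0,0,0.05],[0,0,6.6,-0.2,0,0,0.05]]]' 10
python3 - <<'E'
from h import *
st()
E
```

```text
time_s: 14.02
ee_pos: [0.5537, 0.0758, 0.287]
eef_rot: [[0.016, 1.0, 0.001], [1.0, -0.016, -0.0], [-0.0, 0.001, -1.0]]
contact_force: [-1.9, -0.9, 7.6]
width: 0.0117
t 14.025 p [0.5537 0.0758 0.287 ] yaw -0.92 z [ 5.e-04 -2.e-04 -1.e+00] F [-1.9 -0.9  7.6] T [-0.17  0.2  -0.01] w 0.0117 q [  0.8  33.7 -20.9 118.4  22.2  31.6 -36.9]
```

```bash
python3 -m inch '[[[0,0,0,0,0,0,0.6],[0,0,0,0,0,0,0.6],[0,0,0,0,0,0,0.6],[0,0,0,-10,0,-34,0.6],[0,0,0,-30,0,-34,0.6]]]' 10; python3 -m inch '[[[0,0,0,0,0,0,0.6]]]';python3 - <<'E'
from h import *
st()
a=snap('wrist','w11')
import pickle
pickle.dump({k:a[k] for k in ('fx','fy','cx','cy','R','t')},open('cam11.pkl','wb'))
im=cv2.imread('pics/w11.png')[145:215,195:310]; cv2.imwrite('pics/w11c.png',cv2.resize(im,None,fx=7,fy=7,interpolation=cv2.INTER_LANCZOS4))
from fit import *
rc,rs=fit('pics/w11.png',a,(.552,.076),[(2.7,3.5),(2.7,3.5)])
E
```

```text
time_s: 14.65
ee_pos: [0.5536, 0.0463, 0.3223]
eef_rot: [[0.017, 1.0, 0.003], [1.0, -0.017, 0.001], [0.001, 0.003, -1.0]]
contact_force: [0.2, 0.0, -0.3]
width: 0.0543
time_s: 14.78
ee_pos: [0.5528, 0.0438, 0.3202]
eef_rot: [[0.021, 1.0, -0.001], [1.0, -0.021, -0.001], [-0.001, -0.001, -1.0]]
contact_force: [0.3, -0.2, 0.5]
width: 0.0555
t 14.775 p [0.5528 0.0438 0.3202] yaw -1.23 z [-5.e-04 -1.e-03 -1.e+00] F [ 0.3 -0.2  0.5] T [-0.   -0.1   0.05] w 0.0555 q [  5.7  30.8 -23.  117.5  20.3  35.5 -32.3]
collar [0.5516 0.0773] screw yaw 178.04 -277.7 [ 72.2 118.2  30.2  57. ]
shaft [0.5505 0.077 ] flat yaw 195.33 -116.9
```

View pics/w11c.png

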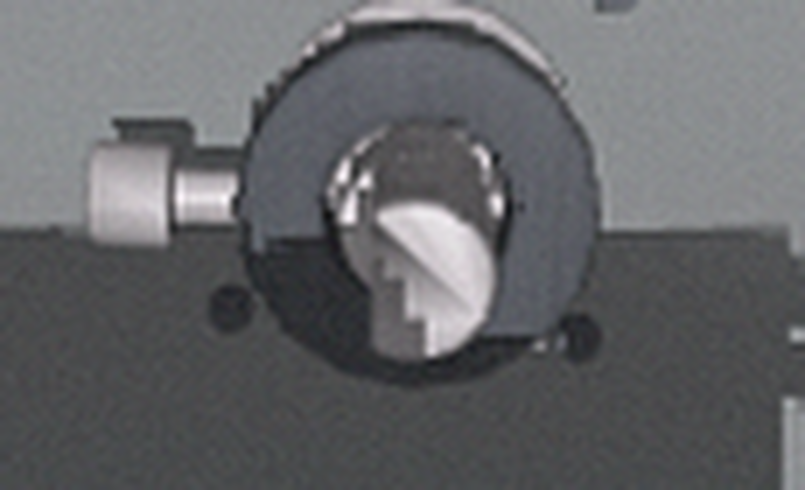

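Run:
```python
from h import *
import pickle
from fit import *
cam=pickle.load(open('cam11.pkl','rb'))
q=lambda x,y:(195+x/7-.43,145+y/7-.43)
for A,B in (((372,215),(370,350)),((374,210),(371,345))):
  d=ray_z(cam,q(*B),.119)-ray_z(cam,q(*A),.119); print('flat yaw',np.degrees(np.arctan2(d[1],d[0]))-90+360,np.linalg.norm(d))
for A,B in (((88,195),(240,197)),((130,195),(207,196))):
  d=ray_z(cam,q(*A),.083)-ray_z(cam,q(*B),.083); print('screw yaw',np.degrees(np.arctan2(d[1],d[0]))%360,np.linalg.norm(d))
c=ray_z(cam,q(88,195),.083); print('tip',c, np.degrees(np.arctan2(c[1]-.0758,c[0]-.5516))%360)
g=prep(cv2.imread('pics/w11.png')); M=P(cam); C=-np.array(cam['R']).T@np.array(cam['t'])
# screw only line fit
def f(p):
    c=np.array([.5516,p[0],.083]);u=np.array([np.cos(p[1]),np.sin(p[1]),0])
    X,N=cyl(C,c,u,.006,.0285,.0350);X2,N2=cyl(C,c,u,.003,.0215,.0265)
    return -np.clip(edge(g,M,X,N),0,80).mean()-np.clip(edge(g,M,X2,N2),0,80).mean()
r=differential_evolution(f,[(.070,.082),(2.9,3.4)],seed=1);print('screw-only',r.x[0],np.degrees(r.x[1]),r.fun)
for a in range(172,186): print(a, round(max(-f([y,np.radians(a)]) for y in np.linspace(.07,.082,60)),1),end='; ')
```

```text
flat yaw 177.4258292114797 0.01303127542370093
flat yaw 177.0255959446676 0.0130147851683992
screw yaw 177.97692237592875 0.016844222463633953
screw yaw 177.98695568195748 0.008532418011568722
tip [0.51528819 0.07834712 0.083     ] 175.98751686562815
screw-only 0.07486935785554363 172.90522696060933 -110.47385215256101
172 110.2; 173 110.4; 174 110.3; 175 109.5; 176 108.9; 177 107.6; 178 106.1; 179 104.1; 180 101.9; 181 100.4; 182 98.7; 183 97.0; 184 96.1; 185 95.0;
```

```bash
python3 -m inch '[[[0,0,-10,6,6,0,0.68],[0,0,-20,12,12,0,0.68],[0,0,-30,18,18,0,0.68],[0,0,-40,25,23,0,0.68],[0,0,-50,32,28,0,0.68]]]' 10
python3 - <<'E'
from h import *
st();print(rel(Rdown(88),[.5816,.0758,.322]))
E
```

```text
time_s: 15.45
ee_pos: [0.5815, 0.0782, 0.3197]
eef_rot: [[-0.758, 0.652, -0.001], [0.652, 0.758, 0.001], [0.001, -0.0, -1.0]]
contact_force: [-0.0, 0.1, -0.0]
width: 0.063
t 15.45 p [0.5815 0.0782 0.3197] yaw 49.3 z [-1.3e-03  5.0e-04 -1.0e+00] F [-0.   0.1 -0. ] T [-0.   -0.21 -0.02] w 0.063 q [ 11.7  35.5 -37.1 112.8  31.4  42.1   5. ]
[-0.0, -0.08, -38.7, -1.6, -1.7, -2.3]
```

```bash
python3 -m inch '[[[0,0,-10,0,0,0,0.68],[0,0,-20,-1,-1,-2,0.68],[0,0,-30,-1.6,-1.7,-2,0.68],[0,0,-38.7,-1.6,-1.7,-2,0.68],[0,0,-38.7,-1.6,-1.7,-2,0.68]]]' 10
python3 - <<'E'
from h import *
st()
a=snap('wrist','w12')
import pickle
pickle.dump({k:a[k] for k in ('fx','fy','cx','cy','R','t')},open('cam12.pkl','wb'))
im=cv2.imread('pics/w12.png')[125:215,200:315]; cv2.imwrite('pics/w12c.png',cv2.resize(im,None,fx=6.5,fy=6.5,interpolation=cv2.INTER_LANCZOS4))
from fit import *
rc,rs=fit('pics/w12.png',a,(.552,.076),[(2.7,3.5),(2.7,3.5)])
E
```

```text
time_s: 16.08
ee_pos: [0.5815, 0.0752, 0.3216]
eef_rot: [[-0.999, 0.042, -0.002], [0.042, 0.999, 0.001], [0.002, 0.001, -1.0]]
contact_force: [0.2, -0.3, -0.9]
width: 0.0631
t 16.075 p [0.5815 0.0752 0.3216] yaw 87.59 z [-0.0017  0.0011 -1.    ] F [ 0.2 -0.3 -0.9] T [ 0.08 -0.11  0.04] w 0.0631 q [ 18.3  38.4 -47.6 112.4  38.9  46.7  36.3]
collar [0.5511 0.0765] screw yaw 176.22 -101.7 [15.9 21.5 14.8 49.4]
shaft [0.5512 0.0764] flat yaw 177.54 -86.0
```

View pics/w12c.png

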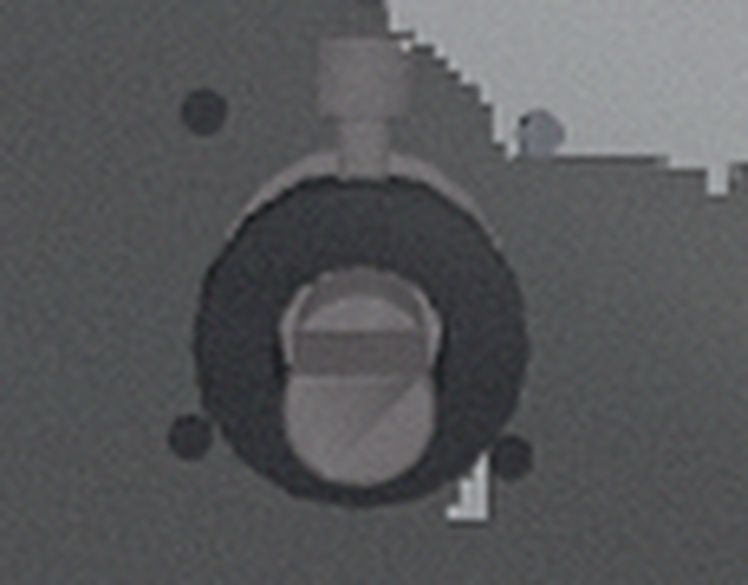

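In this view the flat's edge is level (row 375 in the crop) and the screw's axis is vertical (column 363), so they agree to about 1°. The collar and shaft centres coincide at (0.551, 0.0765). Moving to the collar grasp.

```bash
python3 -m inch '[[[0,0,0,15,0,0,0.68],[0,0,0,30,-0.3,0,0.68],[0,0,0,30,-0.3,10,0.68],[0,0,0,30,-0.3,40,0.68],[0,0,0,30,-0.3,60,0.68]]]' 10;python3 -m inch '[[[0,0,0,0,0,0,0.68]]]'
python3 - <<'E'
from h import *
st(); snap('side','s13');snap('wrist','w13');print(rel(Rdown(87.6),[.5515,.0760,.2505]))
im=cv2.imread('pics/s13.png')[120:240,170:310]; cv2.imwrite('pics/s13c.png',cv2.resize(im,None,fx=5,fy=5,interpolation=cv2.INTER_CUBIC))
E
```

```text
time_s: 16.75
ee_pos: [0.5516, 0.0756, 0.2613]
eef_rot: [[-0.999, 0.042, -0.0], [0.042, 0.999, -0.0], [0.0, -0.0, -1.0]]
contact_force: [0.7, -0.5, -0.2]
width: 0.0637
time_s: 16.88
ee_pos: [0.5514, 0.0759, 0.2612]
eef_rot: [[-0.999, 0.041, -0.002], [0.041, 0.999, -0.0], [0.002, -0.001, -1.0]]
contact_force: [0.0, 0.6, 0.5]
width: 0.0631
t 16.875 p [0.5514 0.0759 0.2612] yaw 87.63 z [-2.4e-03 -5.0e-04 -1.0e+00] F [0.  0.6 0.5] T [ 0.1  -0.13  0.05] w 0.0631 q [ 14.8  40.9 -42.8 118.6  45.5  38.5  28.8]
[0.01, -0.0, 0.03, 0.3, -0.2, 12.3]
```

View pics/s13c.png

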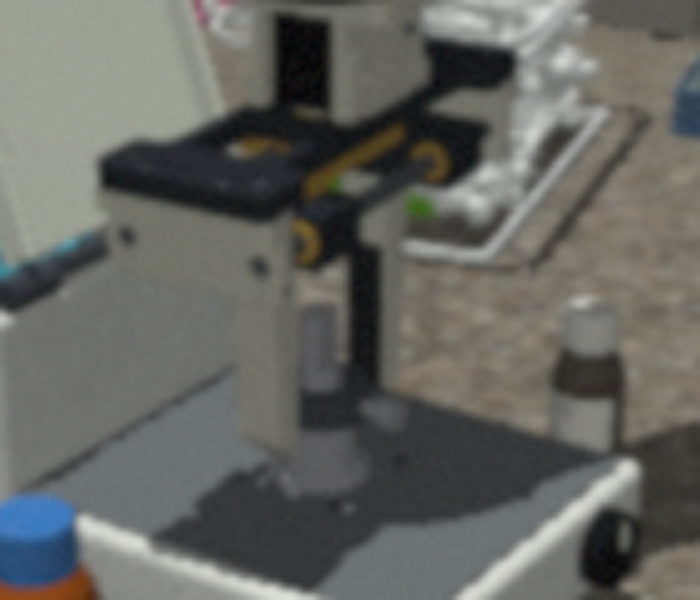

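View pics/w13.png

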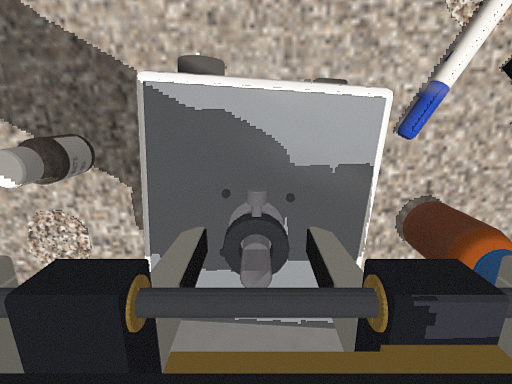

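Fingers straddle the collar with clearance. Lower the last 12 mm, then close gently.

```bash
python3 -m inch '[[[0,0,0,0.2,-0.1,6,0.68],[0,0,0,0.2,-0.1,11,0.55],[0,0,0,0.2,-0.1,11,0.45],[0,0,0,0.2,-0.1,11,0.38],[0,0,0,0.2,-0.1,11,0.3]]]' 6; python3 -m inch '[[[0,0,0,0,0,0,0.3],[0,0,0,0,0,0,0.3]]]' 10
python3 - <<'E'
from h import *
st()
E
```

```text
time_s: 17.6
ee_pos: [0.5515, 0.0758, 0.2517]
eef_rot: [[-0.999, 0.041, 0.0], [0.041, 0.999, -0.0], [-0.0, -0.0, -1.0]]
contact_force: [-1.0, 0.2, -0.6]
width: 0.0404
time_s: 17.85
ee_pos: [0.5515, 0.0758, 0.2516]
eef_rot: [[-0.999, 0.042, 0.0], [0.042, 0.999, -0.0], [-0.0, -0.0, -1.0]]
contact_force: [-1.7, 0.1, -0.3]
width: 0.0399
t 17.85 p [0.5515 0.0758 0.2516] yaw 87.62 z [ 0. -0. -1.] F [-1.7  0.1 -0.3] T [ 0.05 -0.15 -0.02] w 0.0399 q [ 14.2  41.5 -41.9 119.   46.8  37.4  27.7]
```

```bash
python3 -m inch '[[[0,0,0,0,0,0,0.3],[0,0,0,0,0,0,0.3]]]' 25
python3 - <<'E'
from h import *
st()
a=snap('wrist','w14')
im=cv2.imread('pics/w14.png')[170:290,190:320]; cv2.imwrite('pics/w14c.png',cv2.resize(im,None,fx=5,fy=5,interpolation=cv2.INTER_LANCZOS4))
E
python3 -m inch '[[[0,0,0,0,0,-5,0.3],[0,0,0,0,0,-10,0.3]]]' 25
python3 - <<'E'
from h import *
st()
E
```

```text
time_s: 18.1
ee_pos: [0.5515, 0.0758, 0.2516]
eef_rot: [[-0.999, 0.041, 0.0], [0.041, 0.999, -0.0], [-0.0, -0.0, -1.0]]
contact_force: [-0.4, -1.4, 0.1]
width: 0.0393
t 18.1 p [0.5515 0.0758 0.2516] yaw 87.62 z [ 0.e+00 -1.e-04 -1.e+00] F [-0.4 -1.4  0.1] T [-0.   -0.2  -0.05] w 0.0393 q [ 14.2  41.5 -41.9 119.   46.8  37.4  27.7]
time_s: 18.4
ee_pos: [0.5515, 0.0759, 0.2619]
eef_rot: [[-0.999, 0.041, -0.0], [0.041, 0.999, 0.0], [0.0, 0.0, -1.0]]
contact_force: [0.7, -1.3, -1.6]
width: 0.0398
t 18.4 p [0.5515 0.0759 0.2619] yaw 87.63 z [-1.e-04  1.e-04 -1.e+00] F [ 0.7 -1.3 -1.6] T [ 0.1 -0.2  0. ] w 0.0398 q [ 14.8  40.8 -42.8 118.6  45.6  38.4  28.8]
```

View pics/w14c.png

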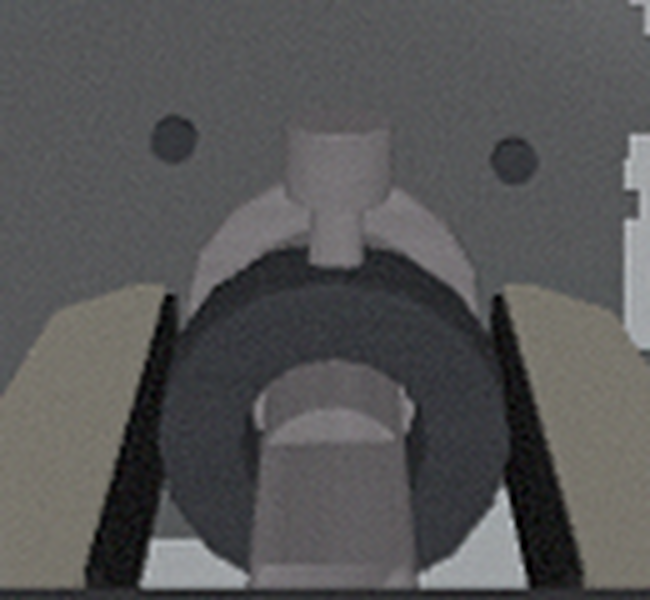

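The screw axis (crop column 338) points straight along the flat's centre line (column 333), and the flat's lower border is level. Lifting the rest of the 24.5 mm.

```bash
python3 -m inch '[[[0,0,0,0,0,-5,0.3],[0,0,0,0,0,-10,0.3],[0,0,0,0,0,-14.3,0.3],[0,0,0,0,0,-14.3,0.3],[0,0,0,0,0,-14.3,0.3]]]' 25
python3 - <<'E'
from h import *
import pickle
st()
a=snap('wrist','w15');b=snap('side','s15');c=snap('scene','c15')
pickle.dump({k:a[k] for k in ('fx','fy','cx','cy','R','t')},open('cam15.pkl','wb'))
for n,p in (('w',a),('s',b),('c',c)):
  for l in ['shaft_top','collar_center','screw_tip','guard_bar']:
    print(n,l,[(np.round(d['uv'],1).tolist(),round(d['confidence'],2)) for d in manip.mark_of(l,p)[:2]])
cv2.imwrite('pics/w15c.png',cv2.resize(cv2.imread('pics/w15.png')[170:290,190:320],None,fx=5,fy=5,interpolation=cv2.INTER_LANCZOS4))
cv2.imwrite('pics/s15c.png',cv2.resize(cv2.imread('pics/s15.png')[130:250,170:310],None,fx=5,fy=5,interpolation=cv2.INTER_CUBIC))
E
```

```text
time_s: 19.02
ee_pos: [0.5515, 0.0757, 0.2758]
eef_rot: [[-0.999, 0.042, -0.0], [0.042, 0.999, -0.0], [0.0, -0.0, -1.0]]
contact_force: [0.4, -0.8, -0.6]
width: 0.0397
t 19.025 p [0.5515 0.0757 0.2758] yaw 87.62 z [-1.e-04 -1.e-04 -1.e+00] F [ 0.4 -0.8 -0.6] T [ 0.06 -0.16 -0.04] w 0.0397 q [ 15.7  39.8 -44.  118.1  44.   39.8  30.1]
w shaft_top [([257.9, 263.1], 0.6)]
w collar_center [([257.3, 251.1], 0.72)]
w screw_tip [([257.2, 194.0], 0.68)]
w guard_bar []
s shaft_top []
s collar_center [([236.6, 186.7], 0.54)]
s screw_tip [([249.5, 191.4], 0.56)]
s guard_bar [([165.3, 84.9], 0.87)]
c shaft_top [([240.7, 189.7], 0.54)]
c collar_center [([236.8, 194.5], 0.61)]
c screw_tip [([248.2, 203.3], 0.71), ([238.6, 193.6], 0.43)]
c guard_bar [([220.4, 168.7], 0.63), ([203.7, 103.8], 0.61)]
```

View pics/w15c.png

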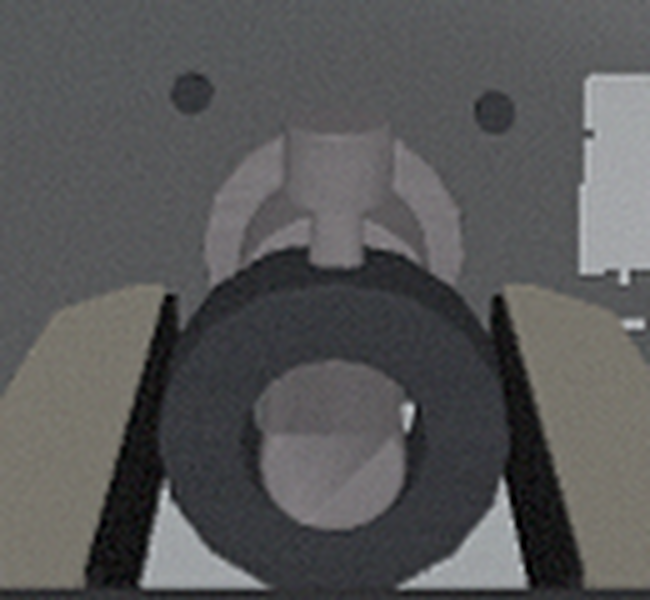

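View pics/s15c.png

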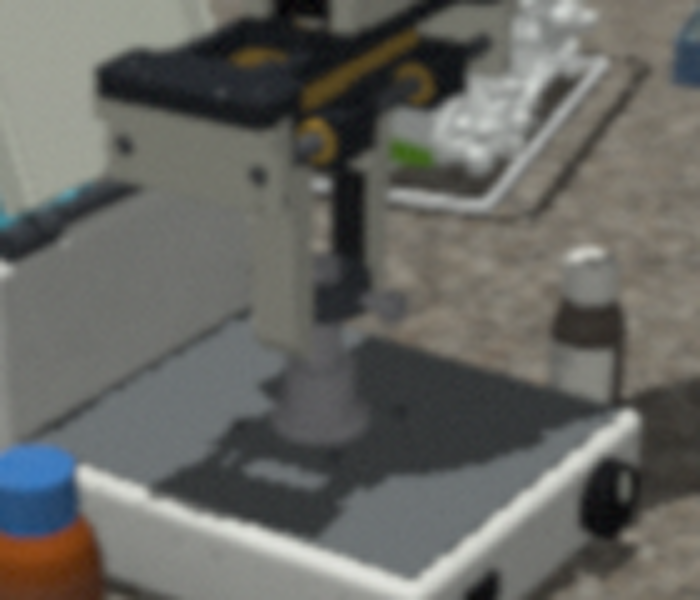

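View pics/c15.png

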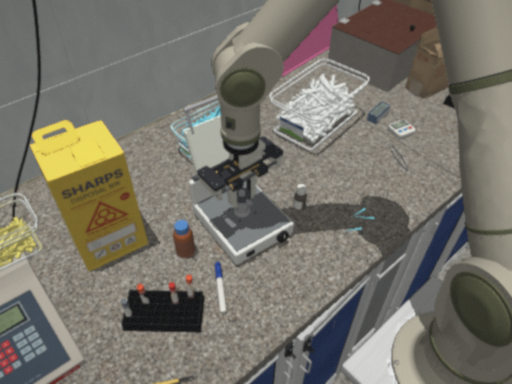

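Run:
```python
from h import *
a=snap('scene');b=snap('side')
B=tri([a,b],[(203.7,103.8),(165.3,84.9)]);H=np.array([.642,.0645,.13]);print('bar',B)
u=np.array([np.cos(np.radians(-7)),np.sin(np.radians(-7)),0]);print('bar angle',np.degrees(np.arctan2(B[2]-.13,-(B-H)@u)))
C=tri([a,b],[(236.8,194.5),(236.6,186.7)]);S=tri([a,b],[(248.2,203.3),(249.5,191.4)]);print('collar',C,'screw',S)
for l in ['vial_center','bottle_center','marker_center']:
    print(l,[[np.round(d['uv'],1).tolist() for d in manip.mark_of(l,p)[:1]] for p in (a,b)])
st(); print(manip.close_job())
```

```text
bar [0.70441817 0.06183178 0.27841139]
bar angle 112.76445385508347
collar [0.54350373 0.0923941  0.11947176] screw [0.5169675  0.08450898 0.11017095]
vial_center [[[297.6, 199.0]], [[251.9, 189.5]]]
bottle_center [[[186.1, 239.7]], [[174.6, 249.0]]]
marker_center [[[219.5, 282.7]], [[247.5, 291.4]]]
t 20.175 p [0.5515 0.0758 0.2759] yaw 87.62 z [-0. -0. -1.] F [-0.1 -0.  -0. ] T [ 0.06 -0.11  0.03] w 0.0396 q [ 15.7  39.8 -44.  118.1  44.   39.8  30.1]
the job is handed in; nothing more can be done
None
```

The job is handed in at 20.2 s, with the gripper still holding the collar partway up the shaft.

**What I did**
- **Guard:** I swung it back by its bar until it pressed against its stop, with about 25 N of push. The bar angle was 111.6° from the arm pose, against about 111.4° expected at the stop. A later camera check gave 112.8°.
- **Shaft:** I gripped it across the flat (11.9 mm between the fingers) and turned it about 38.5° clockwise, leaving the collar on the boss.
- **Collar:** I gripped it at 25 N and lifted it 24.2 mm straight up. It is now about 107 mm above the table, next to the flat's middle at 107.5 mm. The tool stands vertical, and the force on it is near zero.

**Last checks**
- **Alignment:** the close wrist pictures, before and after the lift, show the thumbscrew square to the flat within about 1–2°. The measured directions were 176–178° for the screw and 177–179° for the flat.
- **Collar position:** triangulating it from the two fixed cameras was poor, about 12–20 mm off, because the fingers hid most of it. I relied on the arm pose and the wrist view instead.
- **Bystanders:** the bottle and pen were found within about 3 pixels of where they started. The vial was within about 4 pixels in the scene view. In the side view the network marked a wrong spot for it, but that picture shows the vial still standing.

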